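# Roll the true pin, reject the bowed one

### The arm

A 6-joint arm with a two-finger parallel gripper is mounted at the origin on a cart in front of the work surface, level with it; the furniture and walls round the work are solid. World frame = base frame: x ahead of the robot, y to its left, z up, the work surface at z = 0. Lengths are in m, angles in rad, forces in N, time in s.
With the tool pointing down it reaches from about 0.35 to 0.85 m from the base axis. Payload 8.1 kg.
Tool frame: the origin (TCP) lies between the finger pads; the fingertips stand 14 mm ahead of it and the grasp point (between the pads) lies 5 mm behind it; z points along the fingers, y is the line along which they close (so a half turn about z gives the same grasp; the last joint's range is limited). The gripper opens to 93 mm and grips with 3 to 60 N. Pads are 15 mm wide; open, the fingers measure 128 mm over their backs; the gripper's body (75 mm by 188 mm) begins 65 mm behind the grasp point.
Start: joints at [1.208, 0.13, 1.488, -0, 1.523, -0.085], TCP at [0.165, 0.577, 0.233] pointing down, gripper open.
Joint ranges: [-2.96, 2.96], [-0.89, 2.26], [0.02, 2.5], [-1.34, 4.48], [0, 2.73], [-2.66, 2.66]. Speed limits (rad/s): [2.39, 2.39, 2.79, 3.14, 3.14, 3.14].

### API

Orientations are given as a rotation vector (axis times angle).
In Python, from cell import bot gives the robot as it stands.
- The arm moves only by the shell command python3 -m creep 'ROWS' [FORCE]. ROWS is JSON, a list of rows, each an object of numbers: "rx", "ry", "rz": the turn, a rotation vector about the tool's x, y, z as a fraction of full scale; "dx", "dy", "dz": the shift along the tool's x, y, z as a fraction of full scale; "fingers": the opening, from 0 (shut) to 1 (fully open). A call has 1 to 12 rows; each row shifts and turns the commanded pose from where the row before left it, along the tool's axes as they then stand; what a row does not reach is not made up. Full scale, the value 1, is 50 mm for a shift and 0.08 rad for a turn. A row lasts 1/8 s, in which the tool goes at most 62.5 mm and 10.7 degrees, less where a joint would pass 70% of its speed; a pose out of reach is approached as far as the arm can. A call with a number of a shift or a turn outside -1 to 1 is refused whole. A call with a gripper value outside its range is refused whole. The fingers move at their own pace and stop on an object; FORCE is the grip in N (left out, the last holds). Time passes only in rows, so rows that do not move let the fingers close. It gives the time, the measured TCP pose, the force, the opening and the grip force at its end, in the units of the state.
- bot.observe(): the state, without advancing time (a new reading comes with each control period).
- bot.camera(name): name is "scene" or "top"; returns the picture (480x640x3 uint8, red, green, blue); there is no depth.
- bot.get_calibration(name): a dict with "mtx" (3x3 intrinsics, pixels), "extrinsics" (4x4, takes a point from world to camera coordinates). Camera axes: x right, y up, looking along -z (the intrinsics and any distortion apply to the point x, -y, -z); pixel columns grow to the right and rows downward; lengths in m; the calibration is good to about 2 mm. A picture is of the moment at which its call begins. get_calibration takes no time and is no camera call.
- bot.finish_job(): hands the job in; it is judged then, once.
The state is a dict: "time_s": time; "joints": joint angles; "dq": joint speeds; "tau": joint torques, N m; "position": TCP position; "tool_rot": TCP orientation; "force": force on the tool from outside, world axes, zero at the start; "ft_torque": the same for the moment, N m; "width": opening from 0.0 (shut) to 1.0 (fully open); "grasp_force": force on a finger pad.
Only numpy, scipy, OpenCV 4.12 (cv2) and the standard library are available. Lean on these libraries where they do the work, as an engineer would, in place of code of your own. Each camera call takes 0.05 s, during which the arm holds its last target. There are 200 camera calls.

### The job

Two wooden rolling pins lie across the marble pastry slab: one is straight, the other is bowed and would only wobble. Take the bowed pin off and lay it flat in the metal tray beside the slab, and roll the straight pin along the slab, without lifting it or just sliding it, until it rests against the wooden rail at the far edge.

Things in the scene. Friction and masses are not known exactly. Their poses are not given: they have to be found in the camera images.
- slab: Fixed marble pastry slab, 280 mm (its x, away from the robot) by 240 (y) by 15 thick. Origin: centre of its underside, on the worktop; z up. Along its far edge a dark wooden rail stands 20 mm above the slab's top, its near face at slab x = +125 mm. No other edge has a rail. The pins lie across the slab (within 6 degrees of its y) at slab x about -100 and -12 mm; which is where varies.
- straight_pin: Straight small rolling pin: pale barrel 32 mm thick, 132 long with round shoulders, slim dark handles 17 mm thick, 187 long in all; 60 to 130 g, friction about 0.5, rolls easily. Origin: its centre, on its axis (16 mm above the slab's top); x along the pin; y and z turn with it as it rolls, z up at the start. Touching the rail, its origin is at slab x = +109 mm.
- bowed_pin: Bowed (banana-shaped) pin of the same wood and sizes, 60 to 130 g, lying flat. Its handles' ends stand 30 mm off the line of its middle, towards its own +y. Origin: on its axis at mid-length (16 mm above what it lies on); x along the middle of the pin, z up at the start. Its middle can be gripped across y like a 32 mm bar.
- tray: Shallow open aluminium tray, fixed to the worktop beside the slab, left or right of it, outside 150 mm (its x, away from the robot) by 260 mm (its y), walls 4 mm thick, 20 mm high. Origin: centre of its underside; z up; its inner floor is 4 mm above the worktop.
Mind the look-alikes: they are no part of the job. Leave any purple look-alike of the straight_pin alone.

How it is judged:
On the way, in this order (a step that is already met when the one before it is completed fails the run):
1. the straight pin has rolled half a turn (angle between straight_pin's own z axis and vertical above 2 rad), for 0.01 s.
2. the straight pin has rolled a whole turn (angle between straight_pin's own z axis and vertical below 0.9 rad), for 0.01 s.
At the end, for the whole second after the job is handed in: The straight pin lies still on the slab along the rail, within 15 mm of touching it and within 10 degrees of parallel, its middle within 90 mm of the slab's centre line; the bowed pin lies still and flat (within about 10 degrees) on the tray's floor (x of straight_pin in the frame of slab above 0.094 m and y of straight_pin in the frame of slab between -0.09 and 0.09 m and z of straight_pin in the frame of slab between 0.025 and 0.037 m and angle between the x axis of straight_pin and the y axis of slab, either way round below 0.18 rad and linear speed of each of straight_pin, bowed_pin below 0.02 m/s and x of bowed_pin in the frame of tray between -0.07 and 0.07 m and y of bowed_pin in the frame of tray between -0.1 and 0.1 m and z of bowed_pin in the frame of tray below 0.026 m and angle between bowed_pin's own x axis and vertical between 1.4 and 1.74 rad).
It fails at once if the straight pin is lifted off the slab (by more than 25 mm) instead of rolled (z of straight_pin in the frame of slab above 0.056 m).
It fails at once if the bowed pin falls to the floor (height (world z) of bowed_pin below -0.05 m).
It fails at once if the straight pin drops off the slab (z of straight_pin in the frame of slab below 0.02 m).
It also fails if it takes over 58 s, if anything falls off the work surface, if the arm or the gripper's body presses on something with over 40 N, if the wrist force passes 120 N, or if a joint passes its speed limit or range.

## Working session

There is one attempt and no reset: what is moved stays moved. The work goes in short steps, Python scripts to look and compute and a shell command to move; the robot and the scene stay as the last step left them, time stands still between calls to the robot, and variables do not carry over. Pictures are saved under pics/ and viewed, at most 10 in all, crops included, and the job is handed in when it is done.

```bash
mkdir -p pics; ls
cat > h.py <<'E'
import numpy as np, cv2
from cell import bot
def snap(n,f):
    im=bot.camera(n); cv2.imwrite('pics/'+f,im[...,::-1]); return im
def P(n,u,v,z):
    c=bot.get_calibration(n);K=np.array(c['mtx'],float);E=np.array(c['extrinsics'],float)
    d=np.linalg.inv(K)@[u,v,1]; d=np.array([d[0],-d[1],-d[2]])
    R=E[:3,:3];o=-R.T@E[:3,3];w=R.T@d
    return o+w*(z-o[2])/w[2]
E
python3 - <<'E'
from h import *
snap('top','t0.png');snap('scene','s0.png')
print(bot.get_calibration('top'));print(bot.observe())
E
```

```text
pics
{'mtx': array([[527.23281261,   0.        , 323.4876543 ],
       [  0.        , 527.23281261, 237.37202828],
       [  0.        ,   0.        ,   1.        ]]), 'extrinsics': array([[-0.01746014, -0.9997088 , -0.01665704, -0.19810771],
       [ 0.99523698, -0.01897525,  0.09562055, -0.50145639],
       [-0.09590878, -0.01490816,  0.99527848, -1.27461737],
       [ 0.        ,  0.        ,  0.        ,  1.        ]])}
{'time_s': 0.1, 'joints': array([ 1.20763433e+00,  1.31055701e-01,  1.48917788e+00,  8.69962482e-06,
        1.52298369e+00, -8.54197798e-02]), 'dq': array([ 6.26860125e-04, -2.73786407e-03, -1.53529048e-03,  7.83751022e-05,
       -5.30661550e-05, -3.60536732e-04]), 'tau': array([ 1.01502337e-03, -5.61333847e+01, -4.93095195e+01,  7.70403002e-02,
        2.89466162e-02, -8.82026347e-05]), 'position': array([0.16432472, 0.57655411, 0.23170608]), 'tool_rot': array([-4.34824860e-01, -3.11098089e+00,  2.48468916e-03]), 'force': array([-0.16284037, -0.45927351,  0.13400056]), 'ft_torque': array([-0.0412924 , -0.0177634 , -0.05888132]), 'grasp_force': 0.0, 'width': 1.0025725310245421}
```

View pics/t0.png

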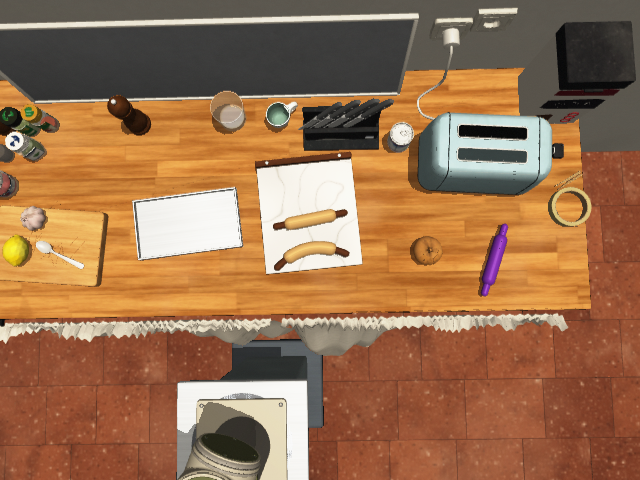

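View pics/s0.png

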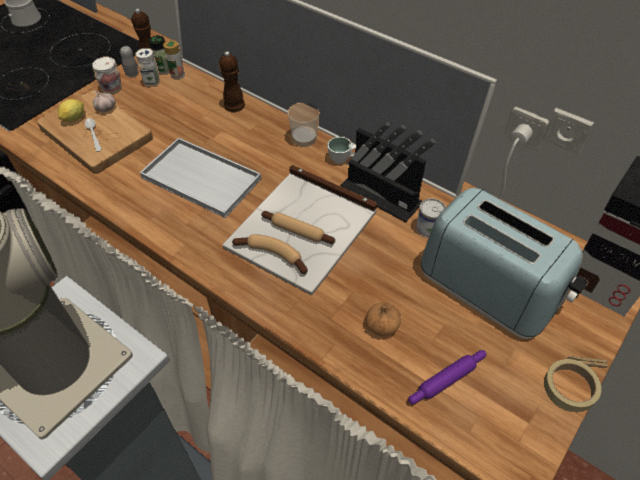

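The top view shows the bowed pin on the near side at about (312,254) and the straight pin at about (310,220). The rail runs along y≈160, the tray is left at about (188,223), and the purple decoy is at (495,260). I'll enlarge the slab and tray.

Run:
```python
from h import *
im=cv2.imread('pics/t0.png')[145:285,125:375]
cv2.imwrite('pics/c0.png',cv2.resize(im,None,fx=3.2,fy=3.2,interpolation=cv2.INTER_CUBIC))
```

```text
(no output)
```

View pics/c0.png

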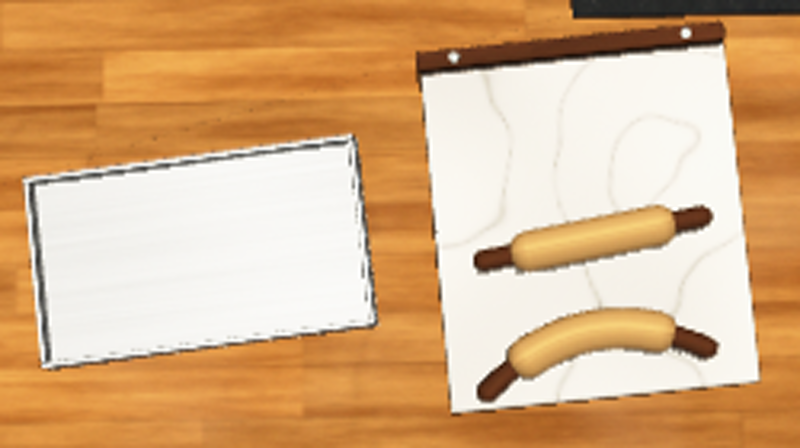

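Run:
```python
from h import *
from scipy.spatial.transform import Rotation as R
q=lambda x,y,z:P('top',x/3.2+125,y/3.2+145,z)
D=dict(nl=(453,413,.015),nr=(759,381,.015),rl=(420,75,.035),rr=(723,45,.035),sl=(475,261,.031),sr=(711,215,.031),sc=(593,238,.031),bl=(485,393,.031),br=(712,348,.031),bm=(595,329,.031),t1=(25,180,.02),t2=(354,137,.02),t3=(377,324,.02),t4=(44,367,.02))
W={k:q(*v) for k,v in D.items()}
for k,v in W.items(): print(k,v.round(4))
n=np.linalg.norm
a=lambda p,q:np.degrees(np.arctan2(*(W[q]-W[p])[:2])) 
print('slab w',n(W['nl']-W['nr']),'pin',n(W['sl']-W['sr']),'bow',n(W['bl']-W['br']),'tray',n(W['t1']-W['t2']),n(W['t2']-W['t3']))
d=lambda p,q:np.degrees(np.arctan((W[q]-W[p])[0]/-(W[q]-W[p])[1]))
print('deg of dx/d(-y): slab',d('nl','nr'),d('rl','rr'),'pin',d('sl','sr'),'bow',d('bl','br'),'tray',d('t1','t2'),d('t4','t3'))
s=sum(W[k] for k in('t1','t2','t3','t4'))/4;print('tray c',s, 'bow sag',n((W['bl']+W['br'])/2-W['bm']))
print(R.from_rotvec(bot.observe()['tool_rot']).as_matrix().round(3))
```

```text
nl [ 0.4104 -0.0654  0.015 ]
nr [ 0.4307 -0.3011  0.015 ]
rl [ 0.6709 -0.0442  0.035 ]
rr [ 0.6895 -0.2786  0.035 ]
sl [ 0.5259 -0.0851  0.031 ]
sr [ 0.5579 -0.2666  0.031 ]
sc [ 0.5419 -0.1758  0.031 ]
bl [ 0.4247 -0.0919  0.031 ]
br [ 0.4558 -0.2651  0.031 ]
bm [ 0.4719 -0.1763  0.031 ]
t1 [0.5976 0.2671 0.02  ]
t2 [0.6263 0.0098 0.02  ]
t3 [ 0.4798 -0.0078  0.02  ]
t4 [0.4513 0.2499 0.02  ]
slab w 0.2366167206614466 pin 0.18428020739354925 bow 0.17601581601634636 tray 0.2589785536112166 0.14758286989642017
deg of dx/d(-y): slab 4.927273257335391 4.528242964944408 pin 9.992971198745563 bow 10.167698961870789 tray 6.360736023731494 6.298839793291378
tray c [0.53876405 0.12973924 0.02      ] bow sag 0.03177203520065533
[[-0.962  0.274 -0.001]
 [ 0.274  0.962 -0.002]
 [ 0.    -0.002 -1.   ]]
```

```bash
cat > st.py <<'E'
from h import *
import sys
from scipy.spatial.transform import Rotation as R
o=bot.observe();M=R.from_rotvec(o['tool_rot']).as_matrix()
print('t',o['time_s'],'pos',o['position'].round(4),'yaw y',np.degrees(np.arctan2(M[1,1],M[0,1])).round(2),'z',M[:,2].round(3),'j',o['joints'].round(2),'F',o['force'].round(1),'w',round(o['width'],3),o['grasp_force'])
if len(sys.argv)>3:
    d=np.array([float(x) for x in sys.argv[1:4]])-o['position'];print('shift in tool units',(M.T@d/.05).round(3))
E
python3 -m creep '[{"rz":1,"fingers":0.58},{"rz":1,"fingers":0.58},{"rz":1,"fingers":0.58},{"rz":1,"fingers":0.58},{"rz":1,"fingers":0.58},{"rz":1,"fingers":0.58},{"rz":1,"fingers":0.58},{"rz":1,"fingers":0.58},{"rz":1,"fingers":0.58},{"rz":1,"fingers":0.58},{"rz":1,"fingers":0.58},{"rz":1,"fingers":0.58}]'
python3 -m creep '[{"rz":1,"fingers":0.58},{"rz":1,"fingers":0.58},{"fingers":0.58}]'
python3 st.py .472 -.176 .11
```

```text
t 0.1 pos [0.1643 0.5766 0.2317] yaw y 74.09 z [-0.001 -0.002 -1.   ] j [ 1.21  0.13  1.49  0.    1.52 -0.09] F [-0.2 -0.5  0.1] w 1.003 0.0
shift in tool units [-10.045 -12.783   2.453]schema error: expected keys rx, ry, rz, dx, dy, dz, fingers
schema error: expected keys rx, ry, rz, dx, dy, dz, fingers
```

```bash
python3 -m creep '[{"rx":0,"ry":0,"rz":1,"dx":0,"dy":0,"dz":0,"fingers":0.58},{"rx":0,"ry":0,"rz":1,"dx":0,"dy":0,"dz":0,"fingers":0.58},{"rx":0,"ry":0,"rz":1,"dx":0,"dy":0,"dz":0,"fingers":0.58},{"rx":0,"ry":0,"rz":1,"dx":0,"dy":0,"dz":0,"fingers":0.58},{"rx":0,"ry":0,"rz":1,"dx":0,"dy":0,"dz":0,"fingers":0.58},{"rx":0,"ry":0,"rz":1,"dx":0,"dy":0,"dz":0,"fingers":0.58},{"rx":0,"ry":0,"rz":1,"dx":0,"dy":0,"dz":0,"fingers":0.58},{"rx":0,"ry":0,"rz":1,"dx":0,"dy":0,"dz":0,"fingers":0.58},{"rx":0,"ry":0,"rz":1,"dx":0,"dy":0,"dz":0,"fingers":0.58},{"rx":0,"ry":0,"rz":1,"dx":0,"dy":0,"dz":0,"fingers":0.58},{"rx":0,"ry":0,"rz":1,"dx":0,"dy":0,"dz":0,"fingers":0.58},{"rx":0,"ry":0,"rz":1,"dx":0,"dy":0,"dz":0,"fingers":0.58}]'
python3 -m creep '[{"rx":0,"ry":0,"rz":1,"dx":0,"dy":0,"dz":0,"fingers":0.58},{"rx":0,"ry":0,"rz":1,"dx":0,"dy":0,"dz":0,"fingers":0.58},{"rx":0,"ry":0,"rz":0,"dx":0,"dy":0,"dz":0,"fingers":0.58}]'
python3 st.py .472 -.176 .11
```

```text
time_s: 1.6
position: [0.1644, 0.5767, 0.232]
tool_rot: [1.826, 2.556, -0.002]
force: [1.1, 0.2, 0.2]
width: 0.582
grasp_force: 0.0
time_s: 1.98
position: [0.1644, 0.5768, 0.2321]
tool_rot: [2.02, 2.405, -0.001]
force: [-0.8, -0.8, -0.6]
width: 0.579
grasp_force: 0.0
t 1.975 pos [0.1644 0.5768 0.2321] yaw y 9.94 z [-0.    -0.001 -1.   ] j [1.21 0.13 1.49 0.   1.52 1.03] F [-0.8 -0.8 -0.6] w 0.579 0.0
shift in tool units [-15.889   3.461   2.453]
```

```bash
python3 -m creep '[{"rx":0,"ry":0,"rz":0,"dx":-0.99,"dy":0.22,"dz":0.1,"fingers":0.58},{"rx":0,"ry":0,"rz":0,"dx":-0.99,"dy":0.22,"dz":0.1,"fingers":0.58},{"rx":0,"ry":0,"rz":0,"dx":-0.99,"dy":0.22,"dz":0.1,"fingers":0.58},{"rx":0,"ry":0,"rz":0,"dx":-0.99,"dy":0.22,"dz":0.1,"fingers":0.58},{"rx":0,"ry":0,"rz":0,"dx":-0.99,"dy":0.22,"dz":0.1,"fingers":0.58},{"rx":0,"ry":0,"rz":0,"dx":-0.99,"dy":0.22,"dz":0.1,"fingers":0.58},{"rx":0,"ry":0,"rz":0,"dx":-0.99,"dy":0.22,"dz":0.1,"fingers":0.58},{"rx":0,"ry":0,"rz":0,"dx":-0.99,"dy":0.22,"dz":0.1,"fingers":0.58},{"rx":0,"ry":0,"rz":0,"dx":-0.99,"dy":0.22,"dz":0.1,"fingers":0.58},{"rx":0,"ry":0,"rz":0,"dx":-0.99,"dy":0.22,"dz":0.1,"fingers":0.58},{"rx":0,"ry":0,"rz":0,"dx":-0.99,"dy":0.22,"dz":0.1,"fingers":0.58},{"rx":0,"ry":0,"rz":0,"dx":-0.99,"dy":0.22,"dz":0.1,"fingers":0.58}]'
python3 -m creep '[{"rx":0,"ry":0,"rz":0,"dx":-0.99,"dy":0.22,"dz":0.3,"fingers":0.58},{"rx":0,"ry":0,"rz":0,"dx":-0.99,"dy":0.22,"dz":0.3,"fingers":0.58},{"rx":0,"ry":0,"rz":0,"dx":-0.99,"dy":0.22,"dz":0.3,"fingers":0.58},{"rx":0,"ry":0,"rz":0,"dx":-0.7,"dy":0.12,"dz":0.2,"fingers":0.58},{"rx":0,"ry":0,"rz":0,"dx":0,"dy":0,"dz":0,"fingers":0.58},{"rx":0,"ry":0,"rz":0,"dx":0,"dy":0,"dz":0,"fingers":0.58}]'
python3 st.py .472 -.176 .032
```

```text
time_s: 3.48
position: [0.3972, 0.0129, 0.1726]
tool_rot: [2.018, 2.407, 0.001]
force: [-0.2, -0.6, 0.2]
width: 0.582
grasp_force: 0.0
time_s: 4.22
position: [0.4665, -0.1589, 0.1175]
tool_rot: [-2.02, -2.405, -0.0]
force: [-0.1, 0.8, 0.1]
width: 0.58
grasp_force: 0.0
t 4.225 pos [ 0.4665 -0.1589  0.1175] yaw y 9.95 z [-0.001  0.001 -1.   ] j [-0.43 -0.07  1.91  0.    1.31 -0.61] F [-0.1  0.8  0.1] w 0.58 0.0
shift in tool units [-0.356  0.051  1.71 ]
```

```bash
python3 -m creep '[{"rx":0,"ry":0,"rz":0,"dx":-0.36,"dy":0.05,"dz":0,"fingers":0.58},{"rx":0,"ry":0,"rz":0,"dx":0,"dy":0,"dz":0.4,"fingers":0.58},{"rx":0,"ry":0,"rz":0,"dx":0,"dy":0,"dz":0.4,"fingers":0.58},{"rx":0,"ry":0,"rz":0,"dx":0,"dy":0,"dz":0.4,"fingers":0.58},{"rx":0,"ry":0,"rz":0,"dx":0,"dy":0,"dz":0.3,"fingers":0.58},{"rx":0,"ry":0,"rz":0,"dx":0,"dy":0,"dz":0.2,"fingers":0.58},{"rx":0,"ry":0,"rz":0,"dx":0,"dy":0,"dz":0,"fingers":0.58}]'
python3 st.py .472 -.176 .032
python3 - <<'E'
from h import *
im=snap('scene','s1.png')[180:300,210:370]
cv2.imwrite('pics/c1.png',cv2.resize(im[...,::-1],None,fx=4,fy=4,interpolation=cv2.INTER_CUBIC))
E
```

```text
time_s: 5.1
position: [0.472, -0.1766, 0.0321]
tool_rot: [-2.02, -2.405, 0.0]
force: [-0.8, -0.0, -1.1]
width: 0.58
grasp_force: 0.0
t 5.1 pos [ 0.472  -0.1766  0.0321] yaw y 9.93 z [-0.001  0.    -1.   ] j [-0.46  0.07  1.94 -0.    1.13 -0.63] F [-0.8 -0.  -1.1] w 0.58 0.0
shift in tool units [0.011 0.001 0.003]
```

View pics/c1.png

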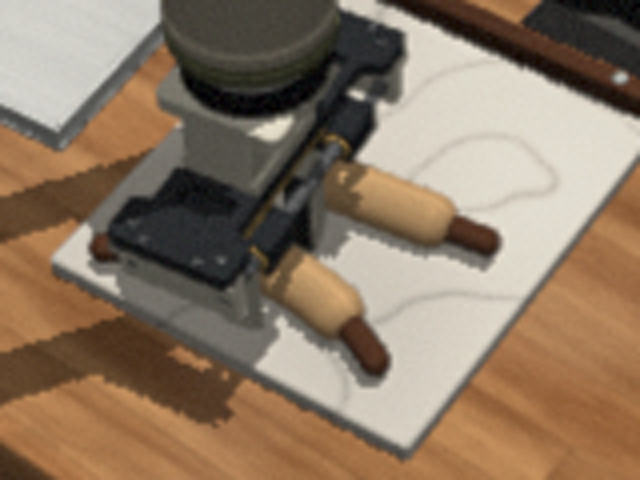

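The fingers straddle the bowed pin's middle at about (290,265) in the crop, and the straight pin at (390,205) is untouched. I'll grip and lift.

```bash
python3 -m creep '[{"rx":0,"ry":0,"rz":0,"dx":0,"dy":0,"dz":0,"fingers":0},{"rx":0,"ry":0,"rz":0,"dx":0,"dy":0,"dz":0,"fingers":0},{"rx":0,"ry":0,"rz":0,"dx":0,"dy":0,"dz":0,"fingers":0},{"rx":0,"ry":0,"rz":0,"dx":0,"dy":0,"dz":0,"fingers":0},{"rx":0,"ry":0,"rz":0,"dx":0,"dy":0,"dz":-0.2,"fingers":0},{"rx":0,"ry":0,"rz":0,"dx":0,"dy":0,"dz":-0.4,"fingers":0},{"rx":0,"ry":0,"rz":0,"dx":0,"dy":0,"dz":-0.5,"fingers":0},{"rx":0,"ry":0,"rz":0,"dx":0,"dy":0,"dz":-0.5,"fingers":0},{"rx":0,"ry":0,"rz":0,"dx":0,"dy":0,"dz":-0.2,"fingers":0},{"rx":0,"ry":0,"rz":0,"dx":0,"dy":0,"dz":0,"fingers":0}]' 25
python3 st.py .552 .131 .122
```

```text
time_s: 6.4
position: [0.4728, -0.1769, 0.1233]
tool_rot: [2.02, 2.404, 0.001]
force: [-1.0, 0.6, -1.0]
width: 0.331
grasp_force: 25.0
t 6.4 pos [ 0.4728 -0.1769  0.1233] yaw y 9.91 z [ 0.001 -0.001 -1.   ] j [-0.46 -0.05  1.88  0.    1.31 -0.63] F [-1.   0.6 -1. ] w 0.331 24.993593394756317
shift in tool units [5.794 2.62  0.024]
```

```bash
python3 -m creep '[{"rx":0,"ry":0,"rz":0,"dx":0.3,"dy":0.1,"dz":0,"fingers":0},{"rx":0,"ry":0,"rz":0,"dx":0.6,"dy":0.3,"dz":0,"fingers":0},{"rx":0,"ry":0,"rz":0,"dx":0.8,"dy":0.4,"dz":0,"fingers":0},{"rx":0,"ry":0,"rz":0,"dx":0.8,"dy":0.4,"dz":0,"fingers":0},{"rx":0,"ry":0,"rz":0,"dx":0.8,"dy":0.4,"dz":0,"fingers":0},{"rx":0,"ry":0,"rz":0,"dx":0.8,"dy":0.4,"dz":0,"fingers":0},{"rx":0,"ry":0,"rz":0,"dx":0.8,"dy":0.3,"dz":0,"fingers":0},{"rx":0,"ry":0,"rz":0,"dx":0.6,"dy":0.2,"dz":0.2,"fingers":0},{"rx":0,"ry":0,"rz":0,"dx":0.3,"dy":0.1,"dz":0.5,"fingers":0},{"rx":0,"ry":0,"rz":0,"dx":0,"dy":0,"dz":0.5,"fingers":0},{"rx":0,"ry":0,"rz":0,"dx":0,"dy":0,"dz":0,"fingers":0},{"rx":0,"ry":0,"rz":0,"dx":0,"dy":0,"dz":0,"fingers":0}]' 25
python3 st.py .552 .131 .022
```

```text
time_s: 7.9
position: [0.5502, 0.1316, 0.0628]
tool_rot: [-2.021, -2.405, 0.001]
force: [0.1, 0.3, -1.0]
width: 0.341
grasp_force: 25.0
t 7.9 pos [0.5502 0.1316 0.0628] yaw y 9.92 z [-0.001 -0.    -1.   ] j [ 0.14  0.19  1.75  0.    1.21 -0.03] F [ 0.1  0.3 -1. ] w 0.341 24.993603006005287
shift in tool units [-0.018  0.033  0.816]
```

```bash
python3 -m creep '[{"rx":0,"ry":0,"rz":0,"dx":0,"dy":0,"dz":0.3,"fingers":0},{"rx":0,"ry":0,"rz":0,"dx":0,"dy":0,"dz":0.3,"fingers":0},{"rx":0,"ry":0,"rz":0,"dx":0,"dy":0,"dz":0.15,"fingers":0},{"rx":0,"ry":0,"rz":0,"dx":0,"dy":0,"dz":0.05,"fingers":0},{"rx":0,"ry":0,"rz":0,"dx":0,"dy":0,"dz":0,"fingers":0}]' 25
python3 -m creep '[{"rx":0,"ry":0,"rz":0,"dx":0,"dy":0,"dz":0,"fingers":0.5},{"rx":0,"ry":0,"rz":0,"dx":0,"dy":0,"dz":0,"fingers":0.6},{"rx":0,"ry":0,"rz":0,"dx":0,"dy":0,"dz":0,"fingers":0.6},{"rx":0,"ry":0,"rz":0,"dx":0,"dy":0,"dz":-0.3,"fingers":0.6},{"rx":0,"ry":0,"rz":0,"dx":0,"dy":0,"dz":-0.6,"fingers":0.6},{"rx":0,"ry":0,"rz":0,"dx":0,"dy":0,"dz":-0.8,"fingers":0.6},{"rx":0,"ry":0,"rz":0,"dx":0,"dy":0,"dz":-0.8,"fingers":1},{"rx":0,"ry":0,"rz":0,"dx":0,"dy":0,"dz":-0.2,"fingers":1},{"rx":0,"ry":0,"rz":0,"dx":0,"dy":0,"dz":0,"fingers":1}]'
python3 st.py .47 -.185 .12
```

```text
time_s: 8.52
position: [0.5506, 0.1313, 0.0226]
tool_rot: [-2.021, -2.405, -0.0]
force: [0.5, -0.4, -0.1]
width: 0.335
grasp_force: 25.0
time_s: 9.65
position: [0.551, 0.1314, 0.1586]
tool_rot: [2.02, 2.404, 0.002]
force: [0.2, -0.4, 1.7]
width: 0.873
grasp_force: 0.0
t 9.65 pos [0.551  0.1314 0.1586] yaw y 9.91 z [ 0.002  0.    -1.   ] j [ 0.14  0.08  1.67 -0.    1.38 -0.03] F [ 0.2 -0.4  1.7] w 0.873 0.0
shift in tool units [-5.954 -2.687  0.767]
```

```bash
python3 -m creep '[{"rx":0,"ry":0,"rz":0,"dx":-0.99,"dy":-0.45,"dz":0,"fingers":1},{"rx":0,"ry":0,"rz":0,"dx":-0.99,"dy":-0.45,"dz":0,"fingers":1},{"rx":0,"ry":0,"rz":0,"dx":-0.99,"dy":-0.45,"dz":0,"fingers":1},{"rx":0,"ry":0,"rz":0,"dx":-0.99,"dy":-0.45,"dz":0,"fingers":1},{"rx":0,"ry":0,"rz":0,"dx":-0.99,"dy":-0.45,"dz":0,"fingers":1},{"rx":0,"ry":0,"rz":0,"dx":-0.99,"dy":-0.45,"dz":0,"fingers":1},{"rx":0,"ry":0,"rz":0,"dx":0,"dy":0,"dz":0,"fingers":1},{"rx":0,"ry":0,"rz":1,"dx":0,"dy":0,"dz":0,"fingers":1},{"rx":0,"ry":0,"rz":1,"dx":0,"dy":0,"dz":0,"fingers":1},{"rx":0,"ry":0,"rz":1,"dx":0,"dy":0,"dz":0,"fingers":1},{"rx":0,"ry":0,"rz":1,"dx":0,"dy":0,"dz":0,"fingers":1},{"rx":0,"ry":0,"rz":1,"dx":0,"dy":0,"dz":0,"fingers":1}]'
python3 -m creep '[{"rx":0,"ry":0,"rz":1,"dx":0,"dy":0,"dz":0,"fingers":1},{"rx":0,"ry":0,"rz":1,"dx":0,"dy":0,"dz":0,"fingers":1},{"rx":0,"ry":0,"rz":1,"dx":0,"dy":0,"dz":0,"fingers":1},{"rx":0,"ry":0,"rz":1,"dx":0,"dy":0,"dz":0,"fingers":1},{"rx":0,"ry":0,"rz":1,"dx":0,"dy":0,"dz":0,"fingers":1},{"rx":0,"ry":0,"rz":1,"dx":0,"dy":0,"dz":0,"fingers":1},{"rx":0,"ry":0,"rz":1,"dx":0,"dy":0,"dz":0,"fingers":1},{"rx":0,"ry":0,"rz":1,"dx":0,"dy":0,"dz":0,"fingers":1},{"rx":0,"ry":0,"rz":1,"dx":0,"dy":0,"dz":0,"fingers":1},{"rx":0,"ry":0,"rz":1,"dx":0,"dy":0,"dz":0,"fingers":1},{"rx":0,"ry":0,"rz":1,"dx":0,"dy":0,"dz":0,"fingers":1},{"rx":0,"ry":0,"rz":1,"dx":0,"dy":0,"dz":0,"fingers":1}]'
python3 -m creep '[{"rx":0,"ry":0,"rz":1,"dx":0,"dy":0,"dz":0,"fingers":1},{"rx":0,"ry":0,"rz":1,"dx":0,"dy":0,"dz":0,"fingers":1},{"rx":0,"ry":0,"rz":1,"dx":0,"dy":0,"dz":0,"fingers":1},{"rx":0,"ry":1,"rz":0,"dx":0,"dy":0,"dz":0,"fingers":1},{"rx":0,"ry":1,"rz":0,"dx":0,"dy":0,"dz":0,"fingers":1},{"rx":0,"ry":1,"rz":0,"dx":0,"dy":0,"dz":0,"fingers":1},{"rx":0,"ry":1,"rz":0,"dx":0,"dy":0,"dz":0,"fingers":1},{"rx":0,"ry":0.5,"rz":0,"dx":0,"dy":0,"dz":0,"fingers":1},{"rx":0,"ry":0,"rz":0,"dx":0,"dy":0,"dz":0,"fingers":1},{"rx":0,"ry":0,"rz":0,"dx":0,"dy":0,"dz":0,"fingers":1}]'
python3 st.py .48 -.186 .037
python3 - <<'E'
from h import *
t=snap('top','t2.png')[145:285,125:375];s=snap('scene','s2.png')[120:300,120:390]
a=cv2.resize(t,(535,300),interpolation=2);b=cv2.resize(s,(450,300),interpolation=2)
o=np.zeros((600,540,3),np.uint8);o[:300,:535]=a;o[300:,:450]=b
cv2.imwrite('pics/c2.png',o[...,::-1])
E
```

```text
time_s: 11.15
position: [0.468, -0.1829, 0.1558]
tool_rot: [-2.458, -1.952, 0.001]
force: [0.8, -0.1, 0.1]
width: 1.0
grasp_force: 0.0
time_s: 12.65
position: [0.4681, -0.1829, 0.1558]
tool_rot: [-3.082, -0.596, 0.003]
force: [0.0, -0.1, -0.4]
width: 0.996
grasp_force: 0.0
time_s: 13.9
position: [0.4686, -0.1838, 0.157]
tool_rot: [-3.057, -0.221, -0.554]
force: [-0.1, -0.2, 0.4]
width: 1.002
grasp_force: 0.0
t 13.9 pos [ 0.4686 -0.1838  0.157 ] yaw y -81.73 z [ 0.347  0.051 -0.936] j [-0.66 -0.38  2.14  0.28  1.15  0.68] F [-0.1 -0.2  0.4] w 1.002 0.0
shift in tool units [-0.636  0.078  2.325]
```

View pics/c2.png

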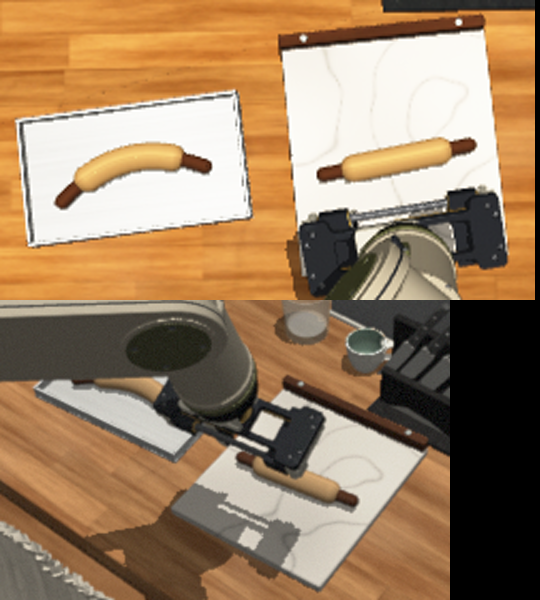

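Top view: the bowed pin lies in the tray at about (132,168), and the straight pin is unmoved at about (395,160) with the fingers behind it. Next I lower the tilted fingers behind the straight pin.

```bash
python3 -m creep '[{"rx":0,"ry":0,"rz":0,"dx":-0.15,"dy":0.02,"dz":0.5,"fingers":1},{"rx":0,"ry":0,"rz":0,"dx":-0.15,"dy":0.02,"dz":0.5,"fingers":1},{"rx":0,"ry":0,"rz":0,"dx":-0.15,"dy":0.02,"dz":0.5,"fingers":1},{"rx":0,"ry":0,"rz":0,"dx":-0.1,"dy":0.02,"dz":0.4,"fingers":1},{"rx":0,"ry":0,"rz":0,"dx":-0.08,"dy":0,"dz":0.3,"fingers":1},{"rx":0,"ry":0,"rz":0,"dx":0,"dy":0,"dz":0,"fingers":1},{"rx":0,"ry":0,"rz":0,"dx":0,"dy":0,"dz":0,"fingers":1}]'
python3 st.py .478 -.186 .0335
```

```text
time_s: 14.88
position: [0.4789, -0.1874, 0.0443]
tool_rot: [-3.058, -0.221, -0.557]
force: [0.5, 0.6, -0.4]
width: 0.999
grasp_force: 0.0
t 14.875 pos [ 0.4789 -0.1874  0.0443] yaw y -81.75 z [ 0.349  0.05  -0.936] j [-0.65 -0.18  2.2   0.33  0.89  0.59] F [ 0.5  0.6 -0.4] w 0.999 0.0
shift in tool units [-0.09  -0.03   0.198]
```

```bash
python3 -m creep '[{"rx":0,"ry":0,"rz":0,"dx":-0.05,"dy":0,"dz":0.1,"fingers":1},{"rx":0,"ry":0,"rz":0,"dx":-0.04,"dy":0,"dz":0.1,"fingers":1},{"rx":0,"ry":0,"rz":0,"dx":0.19,"dy":0,"dz":0.07,"fingers":1},{"rx":0,"ry":0,"rz":0,"dx":0.19,"dy":0,"dz":0.07,"fingers":1},{"rx":0,"ry":0,"rz":0,"dx":0.08,"dy":0,"dz":0.03,"fingers":1},{"rx":0,"ry":0,"rz":0,"dx":0.08,"dy":0,"dz":0.03,"fingers":1},{"rx":0,"ry":0,"rz":0,"dx":0.08,"dy":0,"dz":0.03,"fingers":1},{"rx":0,"ry":0,"rz":0,"dx":0.08,"dy":0,"dz":0.03,"fingers":1},{"rx":0,"ry":0,"rz":0,"dx":0.08,"dy":0,"dz":0.03,"fingers":1},{"rx":0,"ry":0,"rz":0,"dx":0.08,"dy":0,"dz":0.03,"fingers":1},{"rx":0,"ry":0,"rz":0,"dx":0.08,"dy":0,"dz":0.03,"fingers":1}]'
python3 st.py
python3 - <<'E'
from h import *
t=snap('top','t3.png')[145:285,245:375];s=snap('scene','s3.png')[160:300,210:390]
o=np.zeros((560,760,3),np.uint8);o[:350,:325]=cv2.resize(t,(325,350),interpolation=2);o[:327,330:750]=cv2.resize(s,(420,327),interpolation=2)
cv2.imwrite('pics/c3.png',o[:350,:,::-1])
E
```

```text
time_s: 16.25
position: [0.5276, -0.18, 0.0328]
tool_rot: [-3.058, -0.22, -0.556]
force: [0.4, -0.2, -0.4]
width: 0.998
grasp_force: 0.0
t 16.25 pos [ 0.5276 -0.18    0.0328] yaw y -81.77 z [ 0.349  0.05  -0.936] j [-0.57 -0.04  2.1   0.32  0.83  0.67] F [ 0.4 -0.2 -0.4] w 0.998 0.02464539371430874
```

View pics/c3.png

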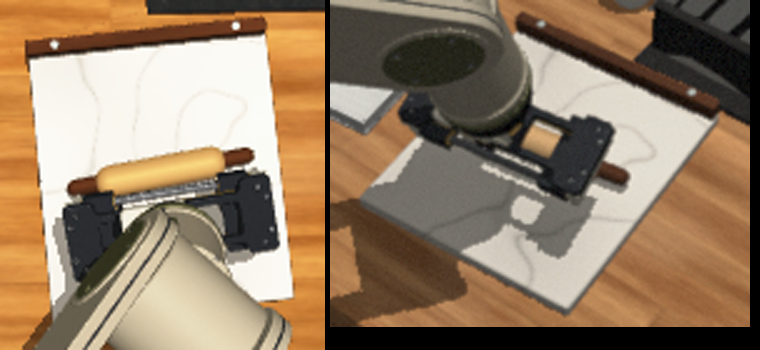

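The pin's centre has moved about 15 mm and is at roughly (161,170), slightly ahead of the fingers with no force building up. That fits rolling, so I continue.

```bash
python3 -m creep '[{"rx":0,"ry":0,"rz":0,"dx":0.09,"dy":0,"dz":0.034,"fingers":1},{"rx":0,"ry":0,"rz":0,"dx":0.09,"dy":0,"dz":0.034,"fingers":1},{"rx":0,"ry":0,"rz":0,"dx":0.09,"dy":0,"dz":0.034,"fingers":1},{"rx":0,"ry":0,"rz":0,"dx":0.09,"dy":0,"dz":0.034,"fingers":1},{"rx":0,"ry":0,"rz":0,"dx":0.09,"dy":0,"dz":0.034,"fingers":1},{"rx":0,"ry":0,"rz":0,"dx":0.09,"dy":0,"dz":0.034,"fingers":1},{"rx":0,"ry":0,"rz":0,"dx":0.09,"dy":0,"dz":0.034,"fingers":1},{"rx":0,"ry":0,"rz":0,"dx":0.09,"dy":0,"dz":0.034,"fingers":1},{"rx":0,"ry":0,"rz":0,"dx":0.09,"dy":0,"dz":0.034,"fingers":1},{"rx":0,"ry":0,"rz":0,"dx":0.09,"dy":0,"dz":0.034,"fingers":1},{"rx":0,"ry":0,"rz":0,"dx":0.09,"dy":0,"dz":0.034,"fingers":1},{"rx":0,"ry":0,"rz":0,"dx":0.09,"dy":0,"dz":0.034,"fingers":1}]'
python3 st.py
python3 - <<'E'
from h import *
t=snap('top','t4.png')[145:285,245:375]
for i in range(8): e=bot.camera('top')
e=e[145:285,245:375]
o=np.hstack([cv2.resize(x,(325,350),interpolation=2) for x in(t,e)])
cv2.imwrite('pics/c4.png',o[...,::-1])
E
```

```text
time_s: 17.85
position: [0.5848, -0.1717, 0.0327]
tool_rot: [-3.058, -0.22, -0.556]
force: [0.1, 0.5, -0.4]
width: 0.999
grasp_force: 0.0
t 17.85 pos [ 0.5848 -0.1717  0.0327] yaw y -81.76 z [ 0.349  0.05  -0.936] j [-0.5   0.09  1.97  0.29  0.81  0.76] F [ 0.1  0.5 -0.4] w 0.999 0.026292982511222363
```

View pics/c4.png

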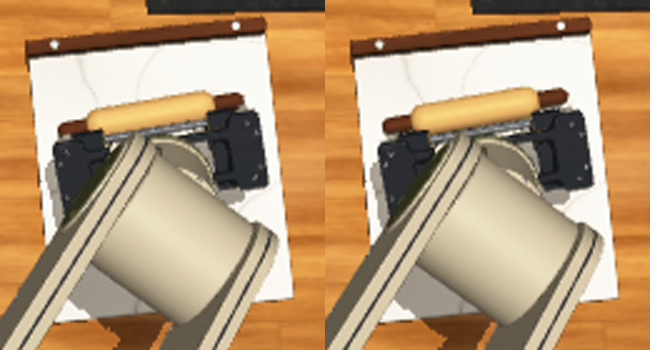

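After the fingers stopped, the pin coasted from (150,113) to (151,108) in the crop, about 5 mm. It is rolling, so I continue to the rail.

```bash
python3 -m creep '[{"rx":0,"ry":0,"rz":0,"dx":0.09,"dy":0,"dz":0.034,"fingers":1},{"rx":0,"ry":0,"rz":0,"dx":0.09,"dy":0,"dz":0.034,"fingers":1},{"rx":0,"ry":0,"rz":0,"dx":0.09,"dy":0,"dz":0.034,"fingers":1},{"rx":0,"ry":0,"rz":0,"dx":0.09,"dy":0,"dz":0.034,"fingers":1},{"rx":0,"ry":0,"rz":0,"dx":0.09,"dy":0,"dz":0.034,"fingers":1},{"rx":0,"ry":0,"rz":0,"dx":0.09,"dy":0,"dz":0.034,"fingers":1},{"rx":0,"ry":0,"rz":0,"dx":0.09,"dy":0,"dz":0.034,"fingers":1},{"rx":0,"ry":0,"rz":0,"dx":0.09,"dy":0,"dz":0.034,"fingers":1},{"rx":0,"ry":0,"rz":0,"dx":0.09,"dy":0,"dz":0.034,"fingers":1},{"rx":0,"ry":0,"rz":0,"dx":0.09,"dy":0,"dz":0.034,"fingers":1},{"rx":0,"ry":0,"rz":0,"dx":0,"dy":0,"dz":0,"fingers":1},{"rx":0,"ry":0,"rz":0,"dx":0,"dy":0,"dz":0,"fingers":1}]'
python3 st.py
python3 - <<'E'
from h import *
for i in range(10): t=snap('top','t5.png')
cv2.imwrite('pics/c5.png',cv2.resize(t[145:225,245:375,::-1],None,fx=6,fy=6,interpolation=2))
E
```

```text
time_s: 19.8
position: [0.632, -0.1648, 0.0326]
tool_rot: [-3.058, -0.22, -0.556]
force: [0.1, 0.3, -0.4]
width: 1.003
grasp_force: 0.0
t 19.8 pos [ 0.632  -0.1648  0.0326] yaw y -81.75 z [ 0.348  0.051 -0.936] j [-0.44  0.19  1.85  0.27  0.81  0.82] F [ 0.1  0.3 -0.4] w 1.003 0.0
```

View pics/c5.png

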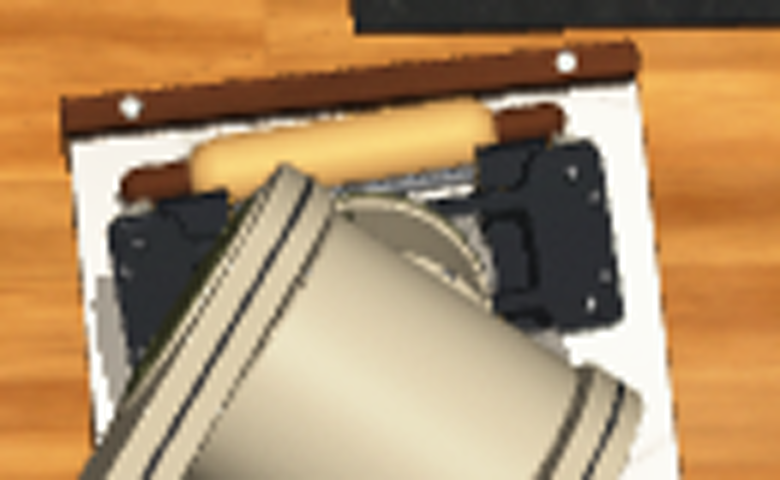

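The pin is within a few mm of the rail, with its right end at (560,120) touching and its left end at (125,185) still off. I close the gap slowly while squaring up.

```bash
python3 -m creep '[{"rx":0,"ry":0,"rz":0.2,"dx":0.03,"dy":0,"dz":0.011,"fingers":1},{"rx":0,"ry":0,"rz":0.2,"dx":0.03,"dy":0,"dz":0.011,"fingers":1},{"rx":0,"ry":0,"rz":0.2,"dx":0.03,"dy":0,"dz":0.011,"fingers":1},{"rx":0,"ry":0,"rz":0,"dx":0.02,"dy":0,"dz":0.007,"fingers":1},{"rx":0,"ry":0,"rz":0,"dx":0,"dy":0,"dz":0,"fingers":1},{"rx":0,"ry":0,"rz":0,"dx":0,"dy":0,"dz":0,"fingers":1}]'
python3 st.py
python3 - <<'E'
from h import *
for i in range(8): t=snap('top','t6.png')
cv2.imwrite('pics/c6.png',cv2.resize(t[145:225,245:375,::-1],None,fx=6,fy=6,interpolation=2))
E
```

```text
time_s: 21.05
position: [0.6379, -0.1642, 0.0327]
tool_rot: [-3.054, -0.147, -0.554]
force: [1.1, -0.2, 0.1]
width: 0.996
grasp_force: 0.0
t 21.05 pos [ 0.6379 -0.1642  0.0327] yaw y -84.33 z [ 0.349  0.051 -0.936] j [-0.44  0.21  1.84  0.27  0.81  0.88] F [ 1.1 -0.2  0.1] w 0.996 0.0
```

View pics/c6.png

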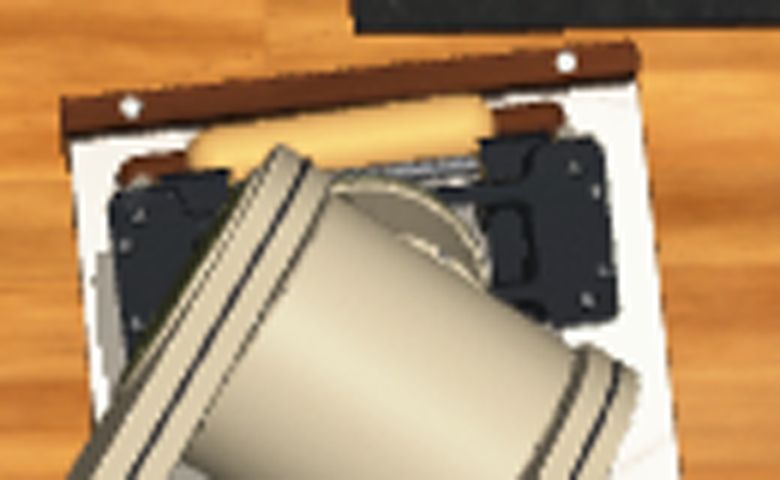

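```bash
python3 - <<'E'
from h import *
a,b=[P('top',u/6+245,v/6+145,.031) for u,v in((120,168),(563,117))]
c=(a+b)/2-[.560,-.1718,0];print('slab x,y',c[0]*.9966+c[1]*.082,-c[0]*.082+c[1]*.9966,'deg',np.degrees(np.arctan((b-a)[0]/-(b-a)[1]))-4.7,'len',np.linalg.norm(a-b))
E
python3 -c "
from cell import bot
print(bot.finish_job())"
```

```text
slab x,y 0.10947273812747217 0.0059501537641771865 deg 0.7611416419349508 len 0.18406625354838482
the job is handed in; nothing more can be done
None
```

The job is handed in, result not reported: the bowed pin is flat in the tray, and the straight pin is against the rail (slab x ≈ 0.109 m, within 1° of parallel); I saw it coast ahead of the fingers, but could not measure the full turn directly.

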